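# Release the index pin of a guarded dividing fixture

## Robot

A 6-joint arm with a two-finger parallel gripper is mounted at the origin on the work surface. World frame = base frame: x ahead of the robot, y to its left, z up, the work surface at z = 0. Lengths are in m, angles in degrees, forces in N, time in s.
With the tool pointing down it reaches from about 0.25 to 0.725 m from the base axis. Payload 9.7 kg.
Tool frame: the origin (TCP) lies midway between the tips of the shut fingers; the grasp point (between the pads) lies 19 mm behind it; z points along the fingers, y is the direction in which the jaws open and shut (so a half turn about z gives the same grasp; the last joint's range is limited). The gripper opens to 85 mm and grips with 20 to 120 N. Pads are 22 mm wide; open, the fingers measure 114 mm over their backs; the gripper's body (76 mm by 85 mm) begins 54 mm behind the grasp point. The pads swing forward as they close: fully open they stand 13 mm farther back than shut.
Start: joints at [-73.109, 4.979, 10.078, 95.1, 0, 90], TCP at [0.16, -0.526, 0.231] pointing down, gripper open.
Joint ranges: [-179.16, 179.16], [-48.56, 103.87], [-65.8, 70.77], [-126.05, 130.52], [-82.76, 87.17], [-180, 180]. Speed limits (degrees/s): [127.2, 127.2, 147.25, 180, 180, 180].

## Interface

Orientations are given as [roll, pitch, yaw] about the fixed x, y, z axes, in that order (R = Rz(yaw) Ry(pitch) Rx(roll)).
In Python, from workcell import get_obs, camera, get_calibration, job_done gives the robot as it stands.
- The arm moves only by the tool play_rows, never from a script. Its argument "commands" is text: rows parted by semicolons, each of 5 numbers parted by spaces: the opening, from 0 (shut) to 1 (fully open), then the shift along the world's x, y, z in mm, then the turn about the world's z in degrees. A call has 1 to 10 rows; each row is the pose to reach, as a shift and turn from the pose commanded when the call began; what a row does not reach only later rows make up. A row lasts 1/12 s, in which the tool goes at most 41.7 mm and 7.16 degrees, less where a joint would pass 70% of its speed; a pose out of reach is approached as far as the arm can. A call with a gripper value outside its range is refused whole. The fingers move at their own pace and stop on an object; "force" is the grip in N (left out, the last holds). Time passes only in rows, so rows that repeat a pose let the fingers close. It gives the time, the measured TCP pose, the force and the opening at its end, in the units of the state.
- get_obs(): the state, without advancing time (a new reading comes with each control period).
- camera(name): name is "side" or "top" or "wrist"; returns the picture (384x512x3 uint8, red, green, blue); there is no depth.
- get_calibration(name): a dict with "fx", "fy", "cx", "cy" (pixels), "eye" and "attitude" of the camera in the world; the wrist camera has in their place "mount" (4x4, takes a point from camera to tool coordinates, whose origin is the TCP and whose axes are the flange's). Camera axes: x right, y down, z forward; pixel columns grow to the right and rows downward; lengths in m; the calibration is good to about 2 mm. A picture is of the moment at which its call begins: read the wrist's pose just before it. get_calibration takes no time and is no camera call.
- job_done(): hands the job in, once; it reports no verdict.
The state is a dict: "time": time; "q": joint angles; "qd": joint speeds; "joint_efforts": joint torques, N m; "ee_pos": TCP position; "tcp_rot": TCP orientation; "wrist_force": force on the tool from outside, world axes, zero at the start; "torque": the same for the moment, N m; "opening": finger opening in m.
Only numpy, scipy, OpenCV 4.12 (cv2) and the standard library are available. Lean on these libraries where they do the work, as an engineer would, in place of code of your own. Each camera call takes 0.05 s, during which the arm holds its last target.

## Task

Free the dividing fixture for turning: swing the latch lever on the guard box clear of the lid, then pull the lid up by its handle to upright or beyond, where it stays by itself. Then grip the knob of the sprung index pin inside, pull it all the way up to its stop and finish while still holding it there; leave the lid open, the latch clear, and the other things on the bench undisturbed.

Things in the scene. Friction and masses are not known exactly. Their poses are not given: they have to be found in the camera images.
- case: Fixed grey sheet-metal guard box of a small dividing fixture: 160 deep (x), 220 wide (y), 90 high, walls and floor 5 thick, open at the top under the lid. Origin: centre of its underside, on the bench. Its -x side is the front, towards the robot; +y is the side that carries the latch.
- lid_hinge (a point): Middle of the lid's hinge line, on the far (+x) top edge of the case, 93 above the bench. The hinge line runs along the case's y axis.
- lid_rod (a point): Middle of the lid's D-shaped pull handle: a round steel rod 12 thick along the case's y axis, 45 in front of the lid's front edge, in the lid's plane, 205 from the hinge line, on two side bars 90 apart. With the lid shut it is 93 above the bench, with free space all round (39 between rod and case).
- lid (a joint): Opening angle of the lid (aluminium plate 160 x 220 x 6, about 0.35 kg, top 96 above the bench when shut), rad: 0 shut, 1.57 upright, 1.85 at its stop leaning back. A stiff friction hinge keeps it wherever it is left; lifting at the rod takes about 5 N. While the latch arm lies over the lid it cannot open.
- latch_pivot (a point): A point on the vertical axis of the latch lever, outside the case's +y wall, 123 above the bench.
- latch_peg (a point): Middle of the latch lever's grip: an upright round steel peg 16 thick, from 104 to 138 above the bench (this point at 123), on the end of a flat arm (14 wide, 6 thick, underside 98 above the bench) 66 from the pivot axis.
- latch (a joint): Angle of the latch lever, rad. 0: arm along the case's -y, across the lid. It grows as the peg swings towards the case's front (-x; clockwise from above); 1.57: arm along -x; stop at 2.0. Clear of the lid above about 1.35. It starts between 0 and 0.3, takes about 2 N at the peg to swing and stays where it is left.
- unit: Fixed index unit on the case's floor, hidden until the lid is open: steel index plate 92 across with a ring of holes, and a bracket (26 wide, top 47 above the bench) carrying the index pin. Origin: centre of the plate, 5 above the bench. The bracket is on the unit's -x side; the pin's axis lies 32 from the origin along its -x.
- knob: The sprung index pin with its round pull knob, 26 across, 20 high. Origin: middle of the knob, on the pin's vertical axis, 70 above the bench when seated in the hole. It slides straight up 22 mm to its stop (origin 92 above the bench), clear of the hole. The spring pulls down with 5 N seated, 10 N at the stop; let go, it snaps back. Under the knob stands a guide sleeve 18 across, 9 high.
- spanner: Bystander, to be left alone: open-ended spanner, 170 long, lying. Origin: its underside near the middle.
- gland: Bystander, to be left alone: steel ring 64 across, 24 high. Origin: its underside.
- spray: Bystander, to be left alone: closed plain metal can 64 across, 150 high, standing. Origin: its underside.
- tin: Bystander, to be left alone: open steel tin 80 across, 75 high. Origin: its underside.
- carton: Bystander, to be left alone: closed cardboard carton 110 x 85 x 60. Origin: its underside.
- piston: Bystander, to be left alone: turned steel piston 54 across, 70 high, standing. Origin: its underside.
- driver: Bystander, to be left alone: screwdriver with wooden handle, 180 long, lying. Origin: its underside near the middle.

How it is judged (in metres and radians):
On the way, in this order (a step that is already met when the one before it is completed fails the run):
1. the latch lever is swung clear while the lid is still shut (value of joint latch above 1.35 rad and value of joint lid below 0.1 rad), for 0.1 s.
2. the lid is open, upright (value of joint lid above 1.4 rad and value of joint latch above 1.35 rad and z of knob in the frame of unit below 0.069 m), for 0.2 s.
3. the index pin is pulled up to its stop by the fingers (z of knob in the frame of unit above 0.083 m and contact force between the fingers and knob above 3 N), for 0.3 s.
At the end, for the whole second after the job is handed in: The index pin is held up by the fingers (lift over 18 mm of 22, contact force over 3 N) through the last second, the lid is still open (over 1.4 rad) and the latch still clear of it (over 1.35 rad) (all of step 3 and value of joint lid above 1.4 rad and value of joint latch above 1.35 rad); the arm keeps its last pose, push and grip.
It fails at once if a bystander on the bench is disturbed (moved over 40 mm) (distance of any of spanner, gland, spray, tin, carton, piston, driver from where it was at the start of the episode above 0.04 m).
It also fails if it takes over 69 s, if anything falls off the work surface, if the arm or the gripper's body presses on something with over 40 N, if the wrist force passes 120 N, or if a joint passes its speed limit or range.

## Working session

There is one attempt and no reset: what is moved stays moved. The work goes in short steps, Python scripts to look and compute and a tool call to move; the robot and the scene stay as the last step left them, time stands still between calls to the robot, and variables do not carry over. Pictures are saved under pics/ and viewed, and the job is handed in when it is done.

Besides the shell and the picture viewer there is one more tool, called after ">>>" by a JSON object that holds its "api" and its "payload". play_rows: Moves the arm, as the interface text tells. Its arguments: {"type":"object","properties":{"commands":{"type":"string"},"force":{"type":"number"}},"required":["commands"]}

```bash
ls; mkdir -p pics; python3 - <<'E'
from workcell import *
import cv2
o=get_obs(); print(o)
for n in("side","top","wrist"):
    im=camera(n); cv2.imwrite(f"pics/{n}0.png",im[:,:,::-1]); print(n,get_calibration(n))
E
```

```text
pics
{'time': 0.0, 'q': array([-7.31092288e+01,  5.01259034e+00,  1.00329648e+01,  9.50986924e+01,
        1.83471392e-03,  8.99999789e+01]), 'qd': array([ 0.08946283, -0.078837  ,  0.06155366,  0.03021207, -0.07118605,
       -0.02597608]), 'joint_efforts': array([-1.64206026e-04, -5.20390177e+01,  4.64805830e+01,  1.64685101e-02,
       -2.41159540e-05, -7.62905302e-06]), 'ee_pos': array([ 0.15974331, -0.52605036,  0.23055543]), 'tcp_rot': array([-1.79921682e+02, -1.83474104e-03,  1.68907897e+01]), 'wrist_force': array([-0.03623095, -0.21729636,  0.05349668]), 'torque': array([-0.01908148, -0.01848198,  0.00157586]), 'opening': 0.08578779803920875}
side {'fx': 430.1126532237708, 'fy': 430.1126532237708, 'cx': 256.9814871711054, 'cy': 191.27673683836002, 'eye': array([ 0.54953589, -0.83261559,  0.92644291]), 'attitude': array([-132.82857252,    0.55589976,   -3.70588426])}
top {'fx': 447.3353615953107, 'fy': 447.3353615953107, 'cx': 256.9870795657731, 'cy': 187.96103045629144, 'eye': array([0.48645757, 0.09291708, 1.18141737]), 'attitude': array([-1.73446767e+02, -1.21177461e-01, -8.90901330e+01])}
wrist {'fx': 294.56871558361576, 'fy': 294.56871558361576, 'cx': 257.8447824662686, 'cy': 193.16014680794635, 'mount': array([[ 2.11981799e-04, -9.59367538e-01, -2.82159322e-01,
         7.07907347e-02],
       [ 9.99999949e-01,  1.36507076e-04,  2.87147452e-04,
        -7.26107017e-04],
       [-2.36963200e-04, -2.82159368e-01,  9.59367518e-01,
        -1.42163962e-01],
       [ 0.00000000e+00,  0.00000000e+00,  0.00000000e+00,
         1.00000000e+00]])}
```

View pics/top0.png

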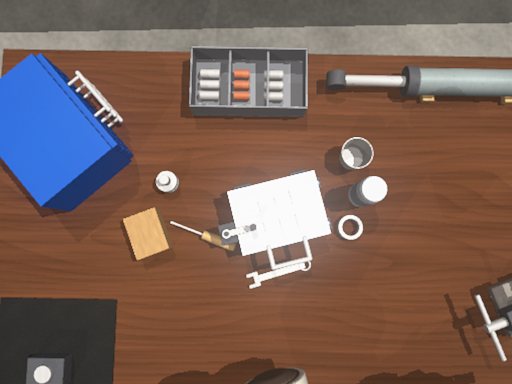

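View pics/side0.png

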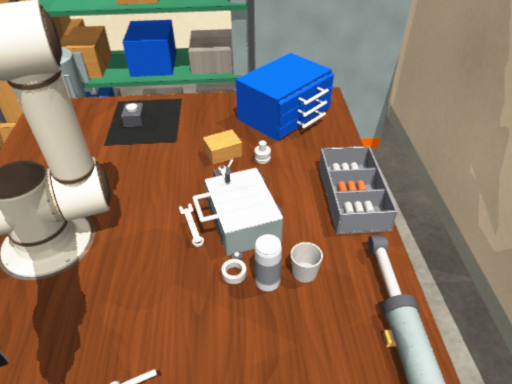

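```bash
cat > h.py <<'E'
import numpy as np, cv2
from scipy.spatial.transform import Rotation as R
from workcell import *
def cam(n,obs=None):
    c=get_calibration(n); K=np.array([[c['fx'],0,c['cx']],[0,c['fy'],c['cy']],[0,0,1]])
    if n=='wrist':
        o=obs; M=np.eye(4); M[:3,:3]=R.from_euler('xyz',o['tcp_rot'],degrees=True).as_matrix(); M[:3,3]=o['ee_pos']
        T=M@c['mount']; return K,T[:3,:3],T[:3,3]
    return K,R.from_euler('xyz',c['attitude'],degrees=True).as_matrix(),np.array(c['eye'])
def ray(C,uv,z):
    K,A,e=C; d=A@np.linalg.solve(K,[uv[0],uv[1],1]); return e+d*(z-e[2])/d[2]
def proj(C,p):
    K,A,e=C; v=K@(A.T@(np.array(p)-e)); return v[:2]/v[2]
def crop(im,x,y,w,h,s,name):
    cv2.imwrite(name,cv2.resize(im[y:y+h,x:x+w,::-1],None,fx=s,fy=s,interpolation=cv2.INTER_CUBIC))
E
python3 - <<'E'
from h import *
im=cv2.imread('pics/top0.png')[:,:,::-1]; crop(im,140,130,250,170,3,'pics/top0c.png')
im=cv2.imread('pics/side0.png')[:,:,::-1]; crop(im,170,120,170,180,3,'pics/side0c.png')
E
```

```text
(no output)
```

View pics/top0c.png

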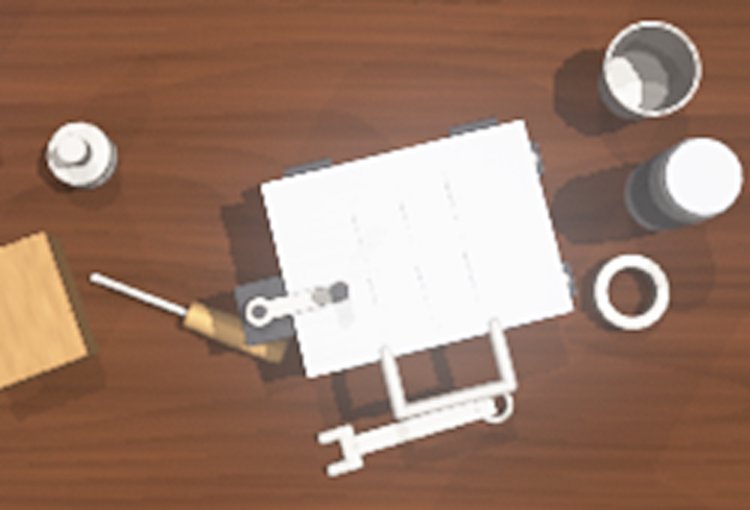

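View pics/side0c.png

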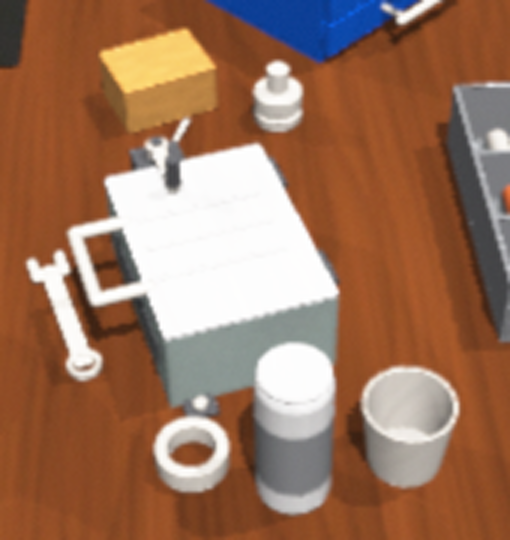

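```bash
python3 - <<'E'
from h import *
C=cam('top')
P=lambda u,v,z:ray(C,(u/3+140-.33,v/3+130-.33),z)
cs=[P(*c,.096) for c in[(262,184),(524,121),(574,309),(308,377)]]
for c in cs: print(c.round(4))
print([np.linalg.norm(cs[i]-cs[(i+1)%4]).round(4) for i in range(4)])
a,b=P(399,411,.093),P(511,384,.093); print('rod',a,b,(a+b)/2,np.linalg.norm(a-b))
yv=(cs[0]-cs[1]+cs[3]-cs[2])/2; print('yaw',np.degrees(np.arctan2(-yv[0],yv[1])))
xv=(cs[0]-cs[3]+cs[1]-cs[2])/2; print('yawx',np.degrees(np.arctan2(xv[1],xv[0])))
print('centre',sum(cs)/4,'hinge',(cs[0]+cs[1])/2)
pv,pg=P(258,311,.104),P(341,291,.138); print('pivot',pv,'peg',pg,np.linalg.norm((pv-pg)[:2]))
# side
S=cam('side'); Q=lambda u,v,z:ray(S,(u/3+170-.33,v/3+120-.33),z)
print('side peg',Q(173,150,.138),'rodends',Q(72,233,.093),Q(98,301,.093),'pivot',Q(157,146,.104))
print([Q(*c,.096).round(4) for c in[(262,146),(336,293),(172,337),(106,181)]])
for n,p,z in[('spray',(703,177),.15),('gland',(632,292),.024),('tin',(652,68),.075),('piston',(75,150),.07),('drv tip',(95,277),.005),('drv end',(290,345),.02),('spanner',(340,450),.005),('sp2',(495,405),.005),('carton c',(90,355),.0)]: print(n,P(*p,z).round(3))
E
```

```text
[0.6025 0.1656 0.096 ]
[ 0.6578 -0.0474  0.096 ]
[ 0.5054 -0.0879  0.096 ]
[0.4478 0.1252 0.096 ]
[np.float64(0.2201), np.float64(0.1577), np.float64(0.2207), np.float64(0.1599)]
rod [0.42193848 0.05193422 0.093     ] [ 0.44472292 -0.03765563  0.093     ] [0.4333307  0.00713929 0.093     ] 0.09244172251108747
yaw 14.829782053560594
yawx 14.758005465848772
centre [0.55337106 0.0388753  0.096     ] hinge [0.63015653 0.0591027  0.096     ]
pivot [0.49961357 0.16589524 0.104     ] peg [0.51563781 0.09966071 0.138     ] 0.0681453543121119
side peg [0.51836571 0.11360742 0.138     ] rodends [0.42030896 0.05355178 0.093     ] [ 0.44716113 -0.03618091  0.093     ] pivot [0.50119955 0.16183496 0.104     ]
[array([0.606 , 0.1635, 0.096 ]), array([ 0.6584, -0.0449,  0.096 ]), array([ 0.5123, -0.0864,  0.096 ]), array([0.4508, 0.1219, 0.096 ])]
spray [ 0.608 -0.179  0.15 ]
gland [ 0.522 -0.15   0.024]
tin [ 0.708 -0.157  0.075]
piston [0.631 0.324 0.07 ]
drv tip [0.528 0.316 0.005]
drv end [0.472 0.143 0.02 ]
spanner [0.383 0.099 0.005]
sp2 [ 0.423 -0.034  0.005]
carton c [0.46  0.319 0.   ]
```

```bash
python3 - <<'E'
from h import *
im=cv2.imread('pics/top0.png')[:,:,::-1]; crop(im,210,205,60,45,12,'pics/a.png')
im=cv2.imread('pics/side0.png')[:,:,::-1]; crop(im,205,150,60,45,12,'pics/b.png')
E
```

```text
(no output)
```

View pics/a.png

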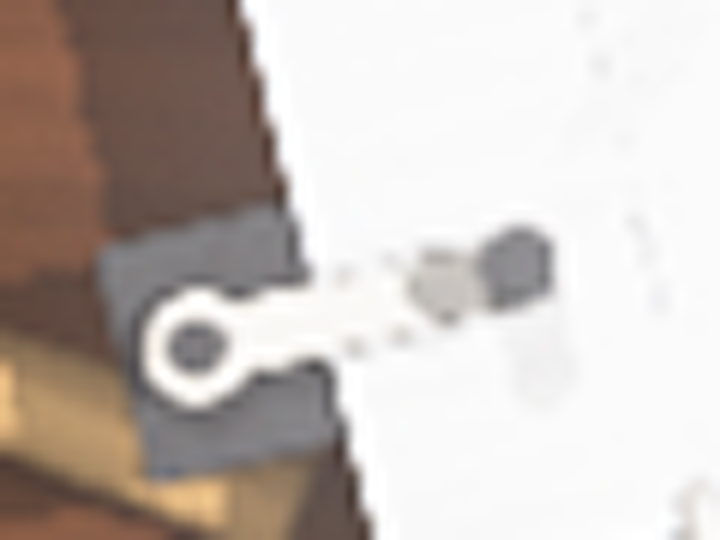

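View pics/b.png

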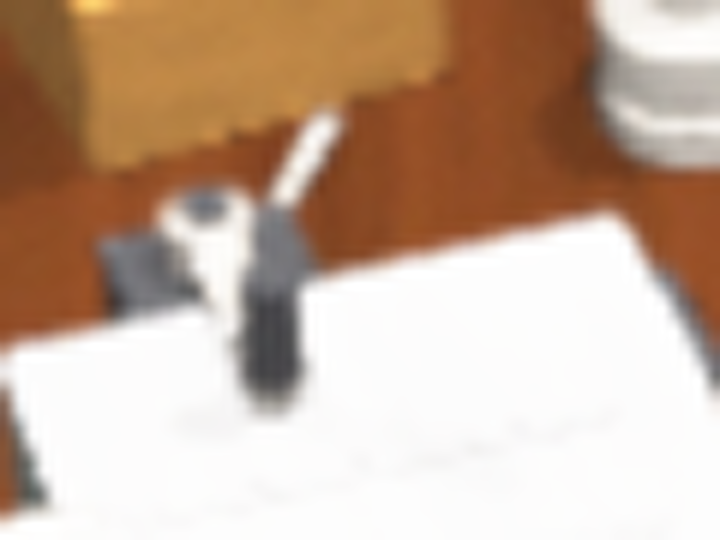

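```bash
python3 - <<'E'
from h import *
C=cam('top');S=cam('side')
for nm,u,v in[('grey',520,265),('beige',445,285)]:
  for z in(.098,.104,.138):
    p=ray(C,(u/12+210-.46,v/12+205-.46),z); q=proj(S,p); print(nm,z,p.round(4),(q+.46-[205,150])*12)
p=ray(C,(195/12+209.5,345/12+204.5),.104);print('pivot',p,(proj(S,p)+.46-[205,150])*12)
p=ray(S,(280/12+205-.46,240/12+150-.46),.138); print(p, (proj(C,p)+.46-[210,205])*12)
p=ray(S,(270/12+205-.46,395/12+150-.46),.104); print(p, (proj(C,p)+.46-[210,205])*12)
E
```

```text
grey 0.098 [0.5169 0.101  0.098 ] [277.39023653 402.47823159]
grey 0.104 [0.5167 0.101  0.104 ] [275.29448923 384.02004947]
grey 0.138 [0.5157 0.1007 0.138 ] [263.15089305 277.06597642]
beige 0.098 [0.5126 0.116  0.098 ] [259.02166547 362.41244962]
beige 0.104 [0.5125 0.1159 0.104 ] [256.98469459 344.20178244]
beige 0.138 [0.5116 0.1152 0.138 ] [245.18012627 238.66808677]
pivot [0.49982319 0.16570853 0.104     ] [203.95964388 215.91348673]
[0.51990342 0.11406883 0.138     ] [451.6002107  242.29189735]
[0.51535704 0.097111   0.104     ] [539.30112916 271.95890522]
```

>>> {"api": "play_rows", "payload": {"commands": "1 40 70 0 7;1 60 110 0 14;1 80 145 0 21;1 100 180 0 28;1 120 215 0 35;1 140 250 0 42;1 160 285 0 49;1 180 320 0 56;1 200 355 0 63;1 220 390 0 70"}}

```text
time: 0.98
ee_pos: [0.3647, -0.1613, 0.2314]
tcp_rot: [180.0, 0.0, 87.2]
wrist_force: [0.8, -1.5, -0.3]
opening: 0.0857
```

```bash
python3 - <<'E'
from h import *
o=get_obs(); print(o['time'],o['ee_pos'],o['tcp_rot'])
im=camera('wrist'); cv2.imwrite('pics/w1.png',im[:,:,::-1])
E
```

```text
0.9833 [ 0.3647068  -0.16134312  0.23136874] [1.79971131e+02 1.12978276e-02 8.72172000e+01]
```

View pics/w1.png

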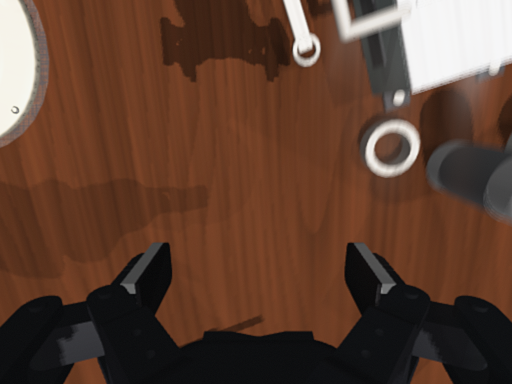

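>>> {"api": "play_rows", "payload": {"commands": "0.6 20 35 0 5;0.6 40 70 0 10;0.6 60 105 0 15;0.6 80 140 0 18;0.6 100 175 0 18;0.6 120 205 0 18;0.6 136 236 0 18;0.6 136 236 0 18;0.6 136 236 0 18;0.6 136 236 0 18"}}

```text
time: 1.87
ee_pos: [0.5001, 0.0725, 0.231]
tcp_rot: [-179.9, 0.0, 104.9]
wrist_force: [-0.2, -1.2, -0.0]
opening: 0.0512
```

```bash
python3 - <<'E'
from h import *
o=get_obs(); print(o['time'],o['ee_pos'],o['tcp_rot'])
im=camera('wrist'); cv2.imwrite('pics/w2.png',im[:,:,::-1])
C=cam('wrist',o)
for p in [(.516,.1,.138),(.5,.166,.104)]: print(proj(C,p))
E
```

```text
1.8667 [0.50006627 0.07254381 0.23095712] [-1.79940201e+02  5.20767564e-03  1.04915282e+02]
[286.74584512 170.50382234]
[287.05128117  84.72566719]
```

View pics/w2.png

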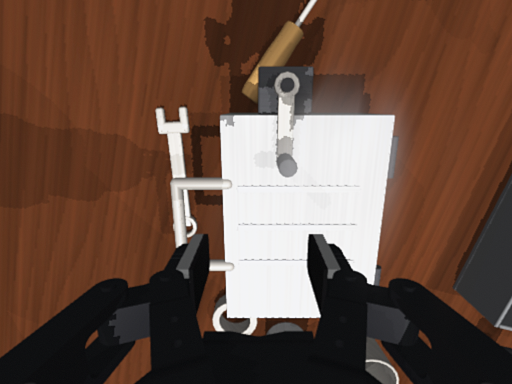

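>>> {"api": "play_rows", "payload": {"commands": "0.6 0 0 0 0;0.6 0 0 0 0"}}

```text
time: 2.08
ee_pos: [0.5001, 0.0717, 0.2316]
tcp_rot: [180.0, 0.0, 104.8]
wrist_force: [-0.1, -0.0, -0.3]
opening: 0.0512
```

>>> {"api": "play_rows", "payload": {"commands": "0.6 8 15 0 0;0.6 16 30 -20 0;0.6 16 30 -50 0;0.6 16 30 -80 0;0.6 16 30 -110 0;0.6 16 30 -118 0;0.6 16 30 -118 0;0.6 16 30 -118 0"}}

```text
time: 2.75
ee_pos: [0.5166, 0.1023, 0.1146]
tcp_rot: [179.9, 0.0, 104.8]
wrist_force: [-0.5, 0.5, 0.1]
opening: 0.0515
```

```bash
python3 - <<'E'
from h import *
o=get_obs(); print(o['time'],o['ee_pos'],o['tcp_rot'])
im=camera('wrist'); cv2.imwrite('pics/w3.png',im[:,:,::-1])
C=cam('wrist',o)
for p in [(.516,.102,.138),(.5,.166,.104)]: print(proj(C,p))
E
```

```text
2.75 [0.51657356 0.10230634 0.11459325] [1.79948974e+02 4.13702381e-03 1.04846546e+02]
[258.54132996 272.21149906]
[260.30508257 120.09500567]
```

View pics/w3.png

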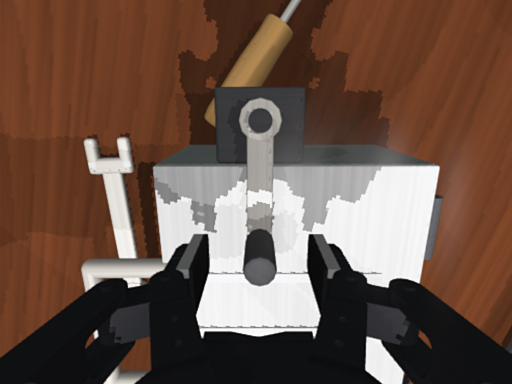

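>>> {"api": "play_rows", "payload": {"commands": "0 0 0 0 0;0 0 0 0 0;0 0 0 0 0;0 0 0 0 0;0 0 0 0 0", "force": 40}}

```text
time: 3.22
ee_pos: [0.517, 0.1027, 0.1145]
tcp_rot: [179.9, 0.0, 104.9]
wrist_force: [-0.7, -1.4, 6.1]
opening: 0.0148
```

>>> {"api": "play_rows", "payload": {"commands": "0 -11 -2 0 0;0 -23 -2 0 0;0 -34 0 0 0;0 -45 4 0 0;0 -55 10 0 0;0 -64 17 0 0;0 -71 26 0 0;0 -77 36 0 0;0 -81 47 0 0;0 -83 58 0 0"}}

```text
time: 4.05
ee_pos: [0.434, 0.1611, 0.1145]
tcp_rot: [179.8, 0.1, 104.9]
wrist_force: [5.1, 0.2, 3.3]
opening: 0.0147
```

>>> {"api": "play_rows", "payload": {"commands": "0 0 0 0 0;0 0 0 0 0;0 0 0 0 0"}}

```text
time: 4.3
ee_pos: [0.434, 0.1616, 0.1145]
tcp_rot: [179.9, -0.1, 105.0]
wrist_force: [2.1, 3.3, 6.7]
opening: 0.0144
```

```bash
python3 - <<'E'
from h import *
o=get_obs(); print(o['time'],o['ee_pos'],o['tcp_rot'],o['wrist_force'])
im=camera('wrist'); cv2.imwrite('pics/w4.png',im[:,:,::-1])
E
```

```text
4.3 [0.43398913 0.1616166  0.11446032] [ 1.79858049e+02 -7.26395584e-02  1.04957445e+02] [2.10359956 3.26858142 6.71503702]
```

View pics/w4.png

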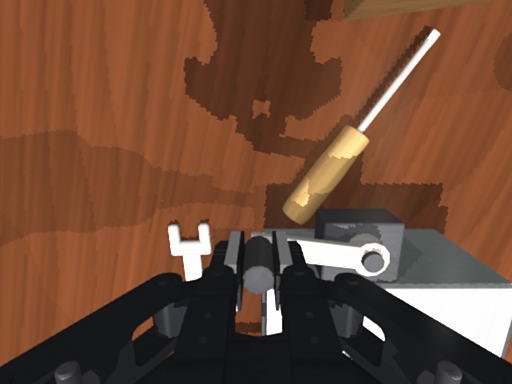

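>>> {"api": "play_rows", "payload": {"commands": "0.5 0 0 0 0;0.5 0 0 0 0;0.5 0 0 15 0;0.5 0 0 45 0;0.4 0 -20 65 0;0.4 0 -60 65 0;0.4 0 -100 65 0;0.4 -1 -135 65 0;0.4 -1 -153 55 0;0.4 -1 -153 30 0"}}

```text
time: 5.18
ee_pos: [0.4333, 0.0047, 0.1454]
tcp_rot: [179.8, 0.1, 104.7]
wrist_force: [1.4, 0.3, 0.8]
opening: 0.0339
```

```bash
python3 - <<'E'
from h import *
o=get_obs(); print(o['time'],o['ee_pos'],o['tcp_rot'])
im=camera('wrist'); cv2.imwrite('pics/w5.png',im[:,:,::-1])
im=camera('top'); crop(im,200,160,150,130,5,'pics/t5.png')
C=cam('wrist',o)
for p in [(.433,.0075,.093),(.4215,.051,.093),(.4447,-.036,.093)]: print(proj(C,p))
E
```

```text
5.1833 [0.43329231 0.00469592 0.14539043] [1.79785934e+02 9.36331794e-02 1.04687273e+02]
[259.51844577 209.97942628]
[259.49895238 145.4054528 ]
[259.79570697 267.08353617]
```

View pics/w5.png

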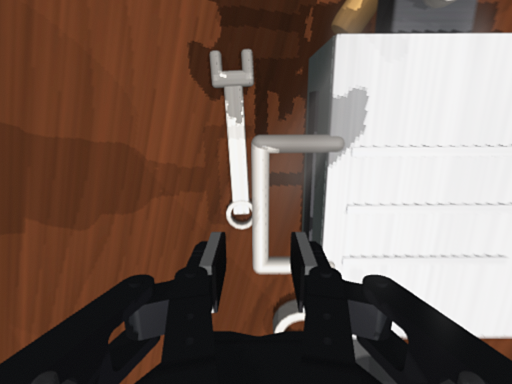

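View pics/t5.png

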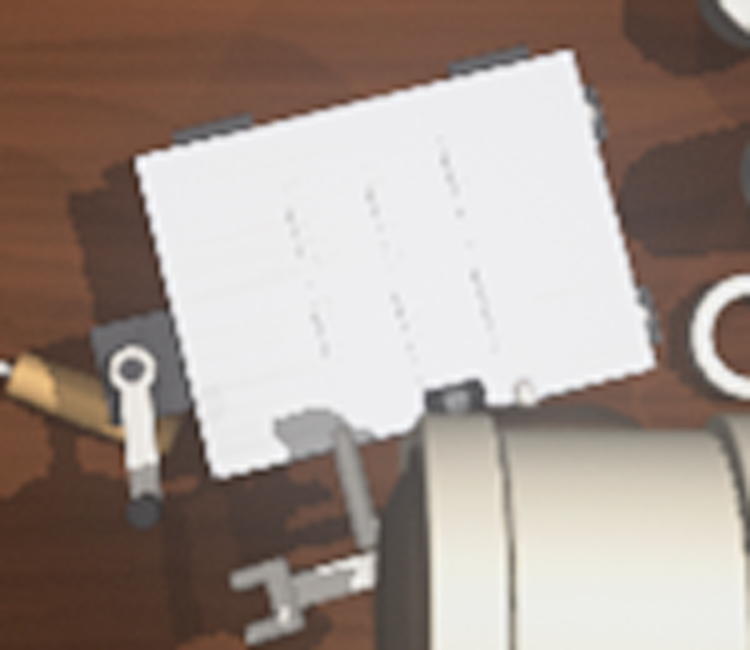

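>>> {"api": "play_rows", "payload": {"commands": "0.4 0 3 -25 0;0.4 0 3 -50 0;0.4 0 3 -70 0;0.4 0 3 -70 0;0 0 3 -70 0;0 0 3 -70 0;0 0 3 -70 0;0 0 3 -70 0", "force": 50}}

```text
time: 5.95
ee_pos: [0.4334, 0.0112, 0.075]
tcp_rot: [179.9, -0.0, 104.9]
wrist_force: [2.3, 3.0, 2.7]
opening: 0.0101
```

>>> {"api": "play_rows", "payload": {"commands": "0 1.5 0.4 25 0;0 6 1.6 50 0;0 13 3.5 73.5 0;0 23 6 96 0;0 36 9.5 117.5 0;0 51 13.5 137 0;0 68 18 155 0;0 87 23 170 0;0 108 29 183 0;0 130 34.5 193 0"}}

```text
time: 6.78
ee_pos: [0.5618, 0.0454, 0.2687]
tcp_rot: [-180.0, 0.0, 104.9]
wrist_force: [-9.9, 1.9, 8.9]
opening: 0.0101
```

>>> {"api": "play_rows", "payload": {"commands": "0 12 3 4 0;0 23 6 7 0;0 35 9 10 0;0 47 12.5 11 0;0 59 16 12 0;0 71 19 12.4 0;0 83 22 12 0;0 95 25 10.5 0;0 95 25 10.5 0;0 95 25 10.5 0"}}

```text
time: 7.62
ee_pos: [0.6586, 0.071, 0.2783]
tcp_rot: [179.8, -0.0, 104.9]
wrist_force: [2.7, 3.4, 3.7]
opening: 0.0098
```

```bash
python3 - <<'E'
from h import *
o=get_obs(); print(o['time'],o['ee_pos'],o['tcp_rot'],o['wrist_force'])
im=camera('side'); crop(im,130,60,240,240,2.5,'pics/s6.png')
E
```

```text
7.6167 [0.65856228 0.07104266 0.2782565 ] [ 1.79795549e+02 -2.27539876e-02  1.04926805e+02] [2.72881229 3.41537627 3.69289999]
```

View pics/s6.png

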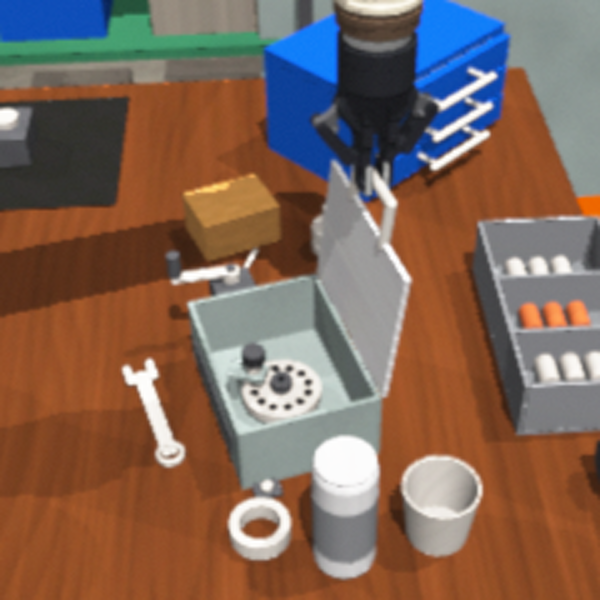

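>>> {"api": "play_rows", "payload": {"commands": "0.5 0 0 0 0;0.5 0 0 0 0;0.5 0 0 10 0;0.5 0 0 40 0;0.5 -30 -8 55 0;0.5 -65 -17 55 0;0.5 -100 -26 55 0;0.5 -140 -36 55 0;0.5 -170 -44 40 0;0.5 -200 -52 20 0"}}

```text
time: 8.5
ee_pos: [0.4557, 0.0176, 0.298]
tcp_rot: [179.8, 0.1, 104.9]
wrist_force: [-0.0, -0.8, 0.2]
opening: 0.0428
```

```bash
python3 - <<'E'
from h import *
o=get_obs(); print(o['time'],o['ee_pos'],o['tcp_rot'],o['wrist_force'])
im=camera('wrist'); cv2.imwrite('pics/w7.png',im[:,:,::-1])
im=camera('side'); cv2.imwrite('pics/s7r.png',im[:,:,::-1]);crop(im,190,130,110,120,5,'pics/s7.png')
im=camera('top'); cv2.imwrite('pics/t7r.png',im[:,:,::-1]);crop(im,200,150,150,120,5,'pics/t7.png')
E
```

```text
8.5 [0.45574443 0.01764972 0.29802118] [1.79811677e+02 6.60109004e-02 1.04873944e+02] [-0.0374601  -0.84416295  0.18648158]
```

View pics/w7.png

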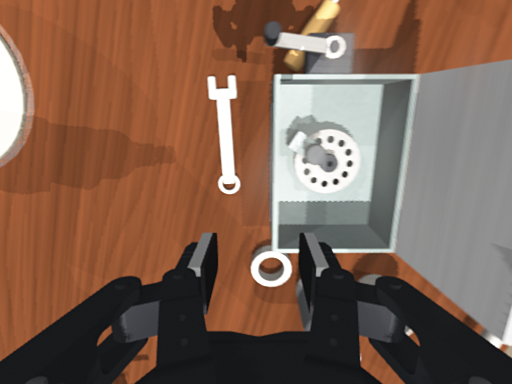

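View pics/s7.png

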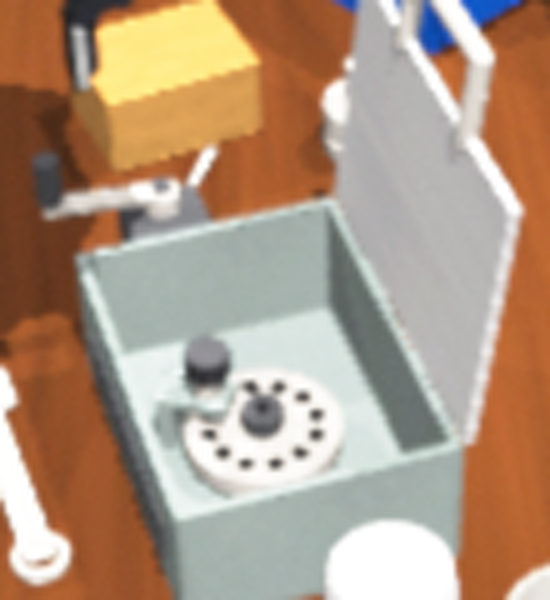

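View pics/t7.png

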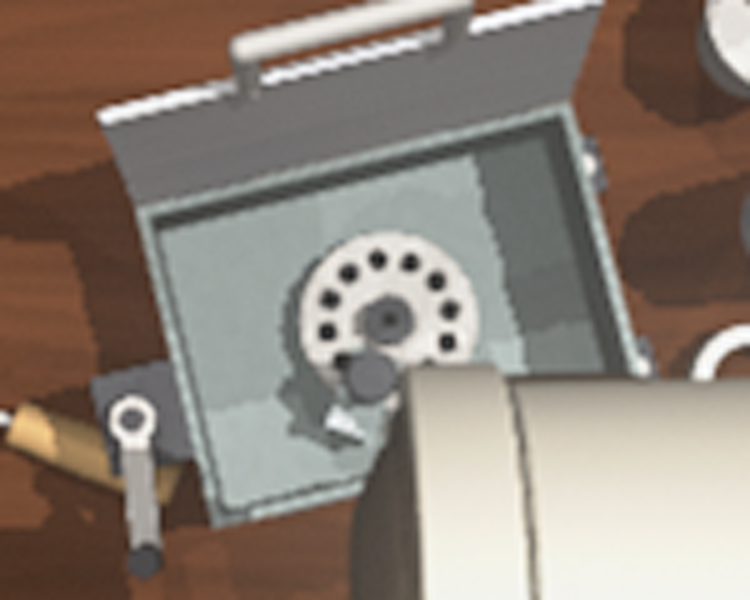

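```bash
python3 - <<'E'
from h import *
T=cam('top');S=cam('side')
W=cam('wrist',dict(ee_pos=np.array([.45574,.01765,.29802]),tcp_rot=np.array([179.81,.066,104.874])))
kt=ray(T,(372/5+199.6,377/5+149.6),.08); ks=ray(S,(208/5+189.6,354/5+129.6),.08); kw=ray(W,(316,154),.08)
print(kt,ks,kw)
ct=ray(T,(390/5+199.6,318/5+149.6),.012); cs=ray(S,(262/5+189.6,430/5+129.6),.012); cw=ray(W,(327,161),.012); print(ct,cs,cw)
ex=np.array([.967,.256]);ey=np.array([-.256,.967]);c=np.array([.5534,.0389])
k=kt[:2]; print('case', (k-c)@ex,(k-c)@ey)
# peg and latch
pv=ray(T,(132/5+199.6,418/5+149.6),.104); pg=ray(T,(146/5+199.6,560/5+149.6),.138); d=(pg-pv)[:2]; print(np.linalg.norm(d),'latch',np.arctan2(-d@ex,-d@ey))
u=(ct-kt)[:2]; print(np.linalg.norm(u),np.degrees(np.arctan2(u[1],u[0])))
E
python3 -c "
import cv2
im=cv2.imread('pics/w7.png');cv2.imwrite('pics/w7c.png',cv2.resize(im[60:260,250:430],None,fx=3.5,fy=2.9*3.5/2.9,interpolation=2)[:590])"
```

```text
[0.52215444 0.04937848 0.08      ] [0.52507774 0.04675803 0.08      ] [0.52032303 0.05158479 0.08      ]
[0.55527036 0.03763299 0.012     ] [0.55356625 0.05048178 0.012     ] [0.55513001 0.03914227 0.012     ]
case -0.027531968378328442 0.018131558194518636
0.06621616080240333 latch 1.6737753888154119
0.03513717324796397 -19.528488936892927
```

View pics/w7c.png

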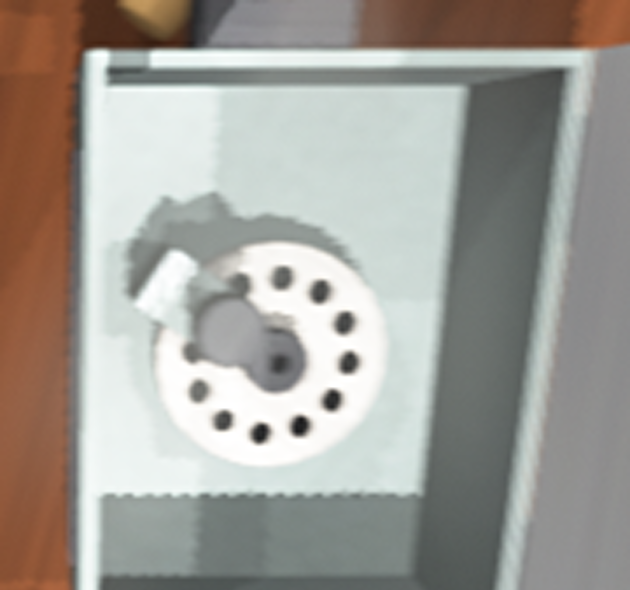

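>>> {"api": "play_rows", "payload": {"commands": "0.6 10 4 0 7;0.6 20 10 0 14;0.6 35 16 -20 21;0.6 50 24 -50 28;0.6 66 32 -80 35;0.6 66 32 -110 42;0.6 66 32 -140 49;0.6 66 32 -165 55;0.6 66 32 -165 55;0.6 66 32 -165 55"}}

```text
time: 9.48
ee_pos: [0.524, 0.0503, 0.1321]
tcp_rot: [-180.0, -0.0, 159.7]
wrist_force: [0.1, 0.7, 0.0]
opening: 0.0514
```

```bash
python3 - <<'E'
from h import *
o=get_obs(); print(o['time'],o['ee_pos'],o['tcp_rot'],o['wrist_force'])
im=camera('wrist'); cv2.imwrite('pics/w8.png',im[:,:,::-1])
C=cam('wrist',o); print(proj(C,(.522,.0495,.08)))
E
```

```text
9.4833 [0.52396528 0.05032054 0.13212024] [-1.79967636e+02 -4.68080793e-02  1.59701286e+02] [0.10246422 0.69483933 0.0422658 ]
[255.8259993  212.61974554]
```

View pics/w8.png

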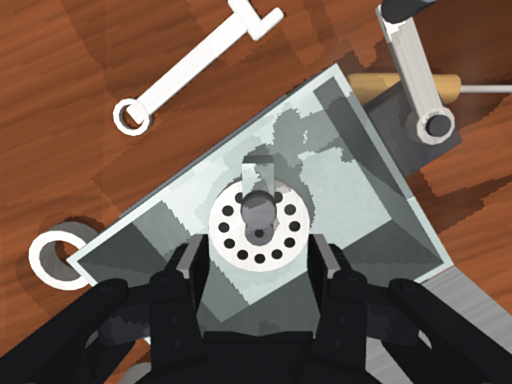

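>>> {"api": "play_rows", "payload": {"commands": "0.6 -1.5 -0.5 -25 0;0.6 -1.5 -0.5 -50 0;0.6 -1.5 -0.5 -70 0;0.6 -1.5 -0.5 -79 0;0.6 -1.5 -0.5 -79 0;0.6 -1.5 -0.5 -79 0"}}

```text
time: 10.03
ee_pos: [0.5229, 0.0498, 0.0547]
tcp_rot: [180.0, 0.1, 159.8]
wrist_force: [-0.5, 1.1, 1.0]
opening: 0.0511
```

```bash
python3 - <<'E'
from h import *
o=get_obs(); print(o['time'],o['ee_pos'],o['tcp_rot'],o['wrist_force'])
im=camera('wrist'); cv2.imwrite('pics/w9.png',im[:,:,::-1])
E
```

```text
10.0333 [0.52293467 0.0497894  0.05470088] [1.79953979e+02 1.03403388e-01 1.59815187e+02] [-0.4959398   1.11600875  0.96597195]
```

View pics/w9.png

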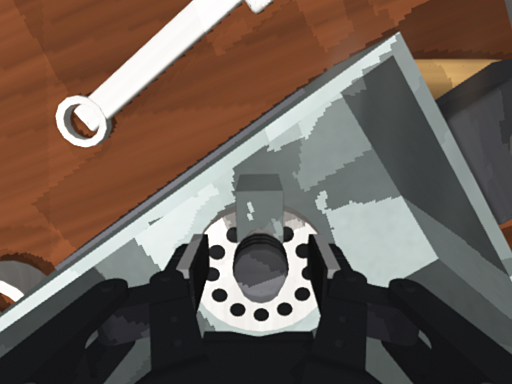

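Knob top at about (262,265), centred between the pads. Closing.

>>> {"api": "play_rows", "payload": {"commands": "0 0 0 0 0;0 0 0 0 0;0 0 0 0 0;0 0 0 0 0;0 0 0 0 0", "force": 60}}

```text
time: 10.5
ee_pos: [0.5232, 0.0508, 0.0547]
tcp_rot: [179.8, 0.1, 159.9]
wrist_force: [1.6, 5.8, 5.1]
opening: 0.0243
```

>>> {"api": "play_rows", "payload": {"commands": "0 0 0 3 0;0 0 0 6 0;0 0 0 9 0;0 0 0 12 0;0 0 0 15 0;0 0 0 18 0;0 0 0 20 0;0 0 0 21 0;0 0 0 22 0;0 0 0 22 0"}}

```text
time: 11.33
ee_pos: [0.5231, 0.0508, 0.075]
tcp_rot: [179.8, 0.1, 159.9]
wrist_force: [8.0, 5.9, -9.7]
opening: 0.0243
```

```bash
python3 - <<'E'
from h import *
o=get_obs(); print(o['time'],o['ee_pos'],o['tcp_rot'],o['wrist_force'],o['opening'])
im=camera('wrist'); cv2.imwrite('pics/w10.png',im[:,:,::-1])
im=camera('side'); crop(im,170,110,160,160,3.7,'pics/s10.png')
E
```

```text
11.3333 [0.52308912 0.05075325 0.07495884] [1.79838420e+02 8.21276100e-02 1.59917494e+02] [ 8.0482581   5.90796692 -9.65271027] 0.024349885170420735
```

View pics/w10.png

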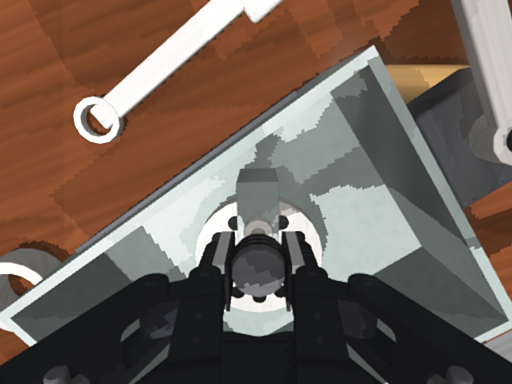

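View pics/s10.png

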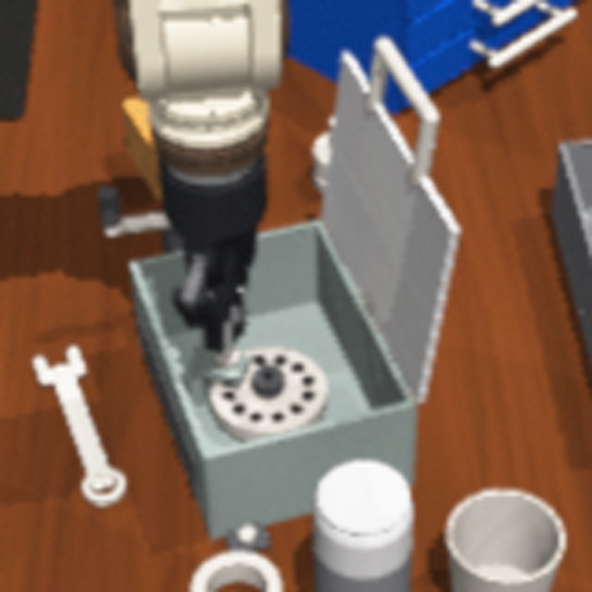

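>>> {"api": "play_rows", "payload": {"commands": "0 0 0 1 0;0 0 0 1 0;0 0 0 1 0;0 0 0 1 0"}}

```text
time: 11.77
ee_pos: [0.5231, 0.0508, 0.0757]
tcp_rot: [179.8, 0.1, 159.9]
wrist_force: [8.4, 5.9, -11.2]
opening: 0.0242
```

>>> {"api": "play_rows", "payload": {"commands": "0 0 0 1 0;0 0 0 1 0;0 0 0 1 0;0 0 0 1 0"}}

```text
time: 12.1
ee_pos: [0.5231, 0.0508, 0.0767]
tcp_rot: [179.8, 0.1, 159.9]
wrist_force: [9.3, 5.6, -10.2]
opening: 0.0245
```

>>> {"api": "play_rows", "payload": {"commands": "0 0 0 0 0;0 0 0 0 0;0 0 0 0 0;0 0 0 0 0;0 0 0 0 0;0 0 0 0 0"}}

```text
time: 12.6
ee_pos: [0.5231, 0.0508, 0.0767]
tcp_rot: [179.8, 0.1, 159.9]
wrist_force: [7.4, 6.2, -10.2]
opening: 0.0238
```

```bash
python3 - <<'E'
from h import *
o=get_obs(); print(o['time'],o['ee_pos'],o['wrist_force'],o['opening'])
im=camera('wrist'); cv2.imwrite('pics/w11.png',im[:,:,::-1])
im=camera('top'); crop(im,200,130,150,130,4.5,'pics/t11.png')
E
```

```text
12.6 [0.52307133 0.05077874 0.07667683] [  7.44272294   6.15610922 -10.24736819] 0.023751479455226668
```

View pics/w11.png

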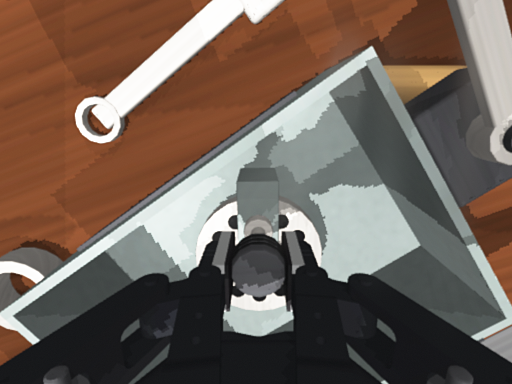

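View pics/t11.png

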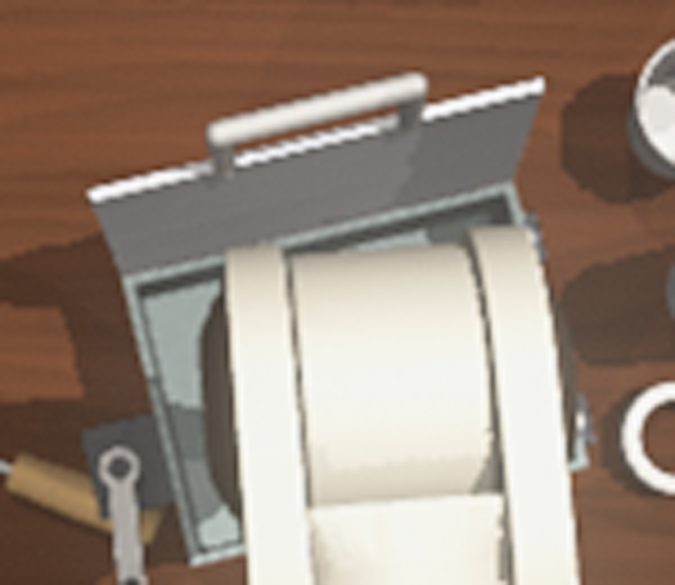

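>>> {"api": "play_rows", "payload": {"commands": "0 0 0 1 0;0 0 0 1 0;0 0 0 1 0;0 0 0 1 0"}}

```text
time: 13.03
ee_pos: [0.5231, 0.0508, 0.0769]
tcp_rot: [179.9, 0.0, 159.9]
wrist_force: [11.8, 6.1, -16.2]
opening: 0.024
```

>>> {"api": "play_rows", "payload": {"commands": "0 0 0 0 0;0 0 0 0 0;0 0 0 0 0;0 0 0 0 0;0 0 0 0 0;0 0 0 0 0"}}

```text
time: 13.53
ee_pos: [0.523, 0.0508, 0.0769]
tcp_rot: [179.9, 0.0, 159.9]
wrist_force: [10.9, 6.1, -16.3]
opening: 0.0242
```

```bash
python3 - <<'E'
from h import *
o=get_obs(); print(o['time'],o['ee_pos'],o['wrist_force'],o['opening'])
print(job_done())
E
```

```text
13.5333 [0.52300828 0.0507695  0.07689   ] [ 10.92554268   6.11714009 -16.28147269] 0.0241697491060717
the job is handed in; nothing more can be done
None
```

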